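# Roll the round blank onto the pencil line

### The job

A thick round wooden blank lies against the low fence of the marking board. With the fingertips, gently roll it away from the fence, turning and not just sliding, until it rests lengthwise on top of the pencilled line, centred over the line and parallel to it. Do not lift it or send it flying, and leave the thin dowel on the board and the tools around it where they are.

Things in the scene. Friction and masses are not known exactly. Their poses are not given: they have to be found in the camera images.
- round_blank: Blank to roll: plain pale wooden cylinder, 44 mm across, 140 mm long, about 0.13 kg, lying on the board (top 62 mm above the table). Origin at its centre; x along it; y, z turn as it rolls, z is up at the start. Friction about 0.6, slight rolling resistance: it stays where left. Fingertips pressed lightly (4 N) on its top and moved sideways roll it half as far as they move.
- marking_board: Fixed plywood board, 180 mm (its x) by 270 mm (its y), 18 mm thick, on the table; origin at the centre of its underside, z up. A fence 20 mm wide, its top 14 mm above the board's top, runs along its whole +y edge (inner face at y = +115 mm). The blank starts lying along the fence, within 2 mm of it, and has to roll toward the board's -y.
- pencil_line: Pencilled line: thin dark straight line on the board's top, 2 mm wide, 172 mm long, a short cross tick near each end, parallel to the fence, 49 to 81 mm from the blank's starting axis. Origin at its middle, 18 mm above the table; x along the line, y across it toward the fence, z up. A mark, no obstacle.
- short_dowel: Bystander: thin reddish-brown dowel, 14 mm across and 101 mm long, lying on the board near the edge away from the fence, 80 mm or more beyond the line; origin at the middle of its underside, its y axis along it.
- eraser: Bystander: small eraser in a sleeve, 18x44x13 mm, on the table to the left of the board.
- gauge: Bystander: wooden marking gauge, 55x200x73 mm, on the table to the left of the board.
- gouge: Bystander: wood gouge with a pale handle, 24x223x27 mm, on the table to the left of the board.

How it is judged (in metres and radians):
At the end, for the whole second after the job is handed in: The blank rests on the board, its axis within 7 mm of the line and 0.12 rad of parallel, its middle within 30 mm of the line's middle lengthwise; it rolled there: its z axis, upright at the start, now points over 1.3 rad from vertical (true rolling turns it 2 to 4 rad) (y of round_blank in the frame of pencil_line between -0.007 and 0.007 m and x of round_blank in the frame of pencil_line between -0.03 and 0.03 m and angle between the x axis of round_blank and the x axis of pencil_line, either way round below 0.12 rad and angle between round_blank's own z axis and vertical above 1.3 rad and height (world z) of round_blank between 0.036 and 0.044 m and linear speed of round_blank below 0.01 m/s); the robot touches nothing.
It fails at once if the blank was lifted (its centre more than 12 mm above where it lies) (height (world z) of round_blank above 0.052 m).
It fails at once if the blank was flung (faster than 0.25 m/s) (linear speed of round_blank above 0.25 m/s).
It fails at once if the thin dowel on the board was moved by more than 12 mm (distance of short_dowel from where it was at the start of the episode above 0.012 m).
It fails at once if a tool on the table was moved by more than 15 mm (distance of any of eraser, gauge, gouge from where it was at the start of the episode above 0.015 m).
It also fails if it takes over 48 s, if anything falls off the work surface, if the arm or the gripper's body presses on something with over 40 N, if the wrist force passes 120 N, or if a joint passes its speed limit or range.

### The arm

A 6-joint arm with a two-finger parallel gripper is mounted at the origin on the work surface; the furniture and walls round the work are solid. World frame = base frame: x ahead of the robot, y to its left, z up, the work surface at z = 0. Lengths are in mm, angles in rad, forces in N, time in s.
With the tool pointing down it reaches from about 350 to 875 mm from the base axis. Payload 4.2 kg.
Tool frame: the origin (TCP) lies midway between the tips of the shut fingers; the grasp point (between the pads) lies 19 mm behind it; z points along the fingers, y is the line along which they close (so a half turn about z gives the same grasp; the last joint's range is limited). The gripper opens to 85 mm and grips with 20 to 120 N. Pads are 22 mm wide; open, the fingers measure 114 mm over their backs; the gripper's body (76 mm by 85 mm) begins 54 mm behind the grasp point. The pads swing forward as they close: fully open they stand 13 mm farther back than shut.
Start: joints at [-1.011, 0.385, 0.008, 0, -1.194, -0.259], TCP at [185.193, -596.911, 200.112] pointing down, gripper open.
Joint ranges: [-3.14, 3.14], [-1.21, 2.06], [-1.07, 1.41], [-3.16, 2.05], [-2.99, -0.16], [-3.1, 3.1]. Speed limits (rad/s): [2.79, 2.79, 3.14, 3.14, 3.14, 3.14].

### API

Orientations are given as a unit quaternion [x, y, z, w].
In Python, from bench import arm gives the robot as it stands. The module is installed in compiled form; this text tells all that it offers.
- The arm moves only by the shell command python3 -m handwheel 'ROWS' [OPENING]. ROWS is JSON, a list of rows, each an object of numbers: "x", "y", "z": the shift along the world's x, y, z each as a share of 20 cm, from -1 to 1; "ax", "ay", "az": the turn, a rotation vector about the world's x, y, z each as a share of 90 degrees, from -1 to 1. In form: [{"x": .., "y": .., "z": .., "ax": .., "ay": .., "az": ..}, ...]. A call has exactly 8 rows; each row shifts and turns the commanded pose from where the row before left it; what a row does not reach is not made up. A row lasts 1/10 s, in which the tool goes at most 50 mm and 8.59 degrees, less where a joint would pass 70% of its speed; a pose out of reach is approached as far as the arm can. A call with a number of a shift or a turn outside -1 to 1 is refused whole. A call with a gripper value outside its range is refused whole. OPENING is the opening, from -1 (shut) to 1 (fully open), set as the call begins (- or left out, the last holds). The fingers move at their own pace and stop on an object; the grip force is fixed at half the most. Time passes only in rows, so rows that do not move let the fingers close, or fill a call up. It gives the time, the measured TCP pose, the force, the opening and the grip force at its end, in the units of the state.
- arm.read_state(): the state, without advancing time (a new reading comes with each control period).
- arm.get_image(name): name is "scene" or "top" or "wrist"; returns the picture (400x640x3 uint8, red, green, blue); there is no depth.
- arm.camera_params(name): a dict with "K" (3x3 intrinsics, pixels), "k1" (the pictures are not rectified: a ray, as slopes to the right and down, at radius r is drawn at 1 + k1 r^2 times it, then the intrinsics apply), "position" and "orientation" of the camera in the world. Camera axes: x right, y down, z forward; pixel columns grow to the right and rows downward; lengths in mm; the calibration is good to about 2 mm. A picture is of the moment at which its call begins: read the wrist's pose just before it. camera_params takes no time and is no camera call; for the wrist camera it gives the pose at the moment of the call.
- arm.job_done(): hands the job in; it is judged then, once.
The state is a dict: "clock": time; "joints": joint angles; "joint_vel": joint speeds; "joint_efforts": joint torques, N m; "position": TCP position; "ee_rot": TCP orientation; "contact_force": force on the tool from outside, world axes, zero at the start; "wrist_torque": the same for the moment, N m; "gripper_width": finger opening in mm; "grasp_force": force on a finger pad.
Only numpy, scipy, OpenCV 4.12 (cv2) and the standard library are available. Lean on these libraries where they do the work, as an engineer would, in place of code of your own. Each camera call takes 0.05 s, during which the arm holds its last target. There are 200 camera calls.

## Working session

There is one attempt and no reset: what is moved stays moved. The work goes in short steps, Python scripts to look and compute and a shell command to move; the robot and the scene stay as the last step left them, time stands still between calls to the robot, and variables do not carry over. Pictures are saved under pics/ and viewed, at most 10 in all, crops included, and the job is handed in when it is done.

```bash
mkdir -p pics
python3 - <<'E'
from bench import arm
import cv2
s=arm.read_state(); print(s)
for n in("top","scene"):
    im=arm.get_image(n); cv2.imwrite(f"pics/{n}0.png",im[:,:,::-1]); print(n,arm.camera_params(n))
E
```

```text
{'clock': 0.0, 'joints': array([-1.01136522e+00,  3.85584152e-01,  6.61180594e-03, -5.05652646e-04,
       -1.19400816e+00, -2.58581252e-01]), 'joint_vel': array([-0.00051085,  0.00102604,  0.00043047, -0.00067151, -0.00227929,
       -0.00080937]), 'joint_efforts': array([ 5.66845192e-04, -3.92288911e+01,  1.88399827e+01,  4.18625951e+00,
       -4.74318804e-03,  1.31006553e-05]), 'position': array([ 185.01501389, -596.29486593,  198.99853804]), 'ee_rot': array([-1.49765952e-01,  9.88720846e-01,  1.09546381e-03, -2.18714637e-04]), 'contact_force': array([-0.50921827, -0.28044692, -0.48491947]), 'wrist_torque': array([-1.21824016e-05,  8.95002537e-03, -5.50079963e-02]), 'grasp_force': 0.0, 'gripper_width': 85.40066856812811}
top {'K': array([[376.41211658,   0.        , 326.35685689],
       [  0.        , 376.41211658, 205.54687128],
       [  0.        ,   0.        ,   1.        ]]), 'k1': 0.02881717594288138, 'position': array([ 320.02325529, -175.50758924,  902.72359108]), 'orientation': array([-0.69948195,  0.7100448 , -0.05264127,  0.06156533])}
scene {'K': array([[361.42416591,   0.        , 316.45227532],
       [  0.        , 361.42416591, 197.63353787],
       [  0.        ,   0.        ,   1.        ]]), 'k1': 0.009253314476653627, 'position': array([ 26.21207442, 156.27900604, 697.05978439]), 'orientation': array([-0.41813416,  0.84317612, -0.30662707,  0.14211862])}
```

View pics/top0.png

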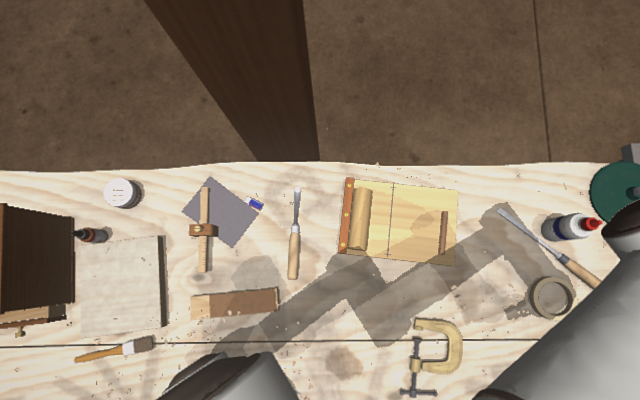

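View pics/scene0.png

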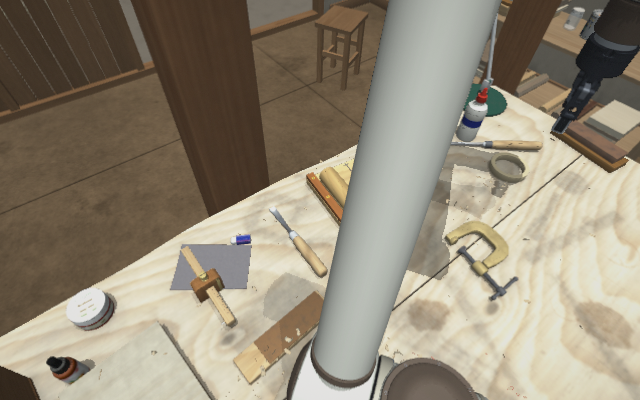

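The top view shows the board at about (400,220), with the fence at column 347. The blank's axis runs from (364,188) to (357,248), the pencil line from (393,183) to (388,258), and the dowel sits at (444,232). The arm hides the board in the scene view, so I'll measure in an enlarged top crop.

```bash
cat > h.py <<'E'
from bench import arm
import cv2, numpy as np
from scipy.spatial.transform import Rotation as R
def cast(p,px,z):
    px=np.atleast_2d(np.array(px,float)); K=p['K']
    d=np.c_[(px[:,0]-K[0,2])/K[0,0],(px[:,1]-K[1,2])/K[1,1]]
    u=d.copy()
    for _ in range(10): u=d/(1+p['k1']*(u**2).sum(1,keepdims=True))
    r=R.from_quat(p['orientation']).apply(np.c_[u,np.ones(len(u))])
    return p['position']+r*((z-p['position'][2])/r[:,2])[:,None]
E
python3 - <<'E'
from h import *
im=cv2.imread("pics/top0.png"); c=cv2.resize(im[165:275,330:470],None,fx=5,fy=5,interpolation=cv2.INTER_CUBIC)
cv2.imwrite("pics/crop.png",c)
for r in (200,215,230,245):print(r,im[r,335:400].sum(1).tolist())
E
```

```text
200 [613, 619, 619, 617, 617, 607, 554, 542, 373, 378, 380, 384, 384, 406, 410, 404, 357, 246, 330, 397, 454, 462, 490, 510, 534, 562, 577, 577, 558, 531, 496, 474, 455, 436, 410, 332, 360, 599, 595, 588, 586, 586, 589, 586, 587, 588, 590, 590, 590, 591, 593, 592, 593, 592, 597, 587, 481, 417, 599, 601, 594, 594, 593, 590, 591]
215 [628, 627, 633, 624, 562, 545, 464, 380, 380, 441, 569, 511, 557, 427, 385, 261, 286, 363, 429, 477, 507, 534, 548, 571, 585, 571, 533, 510, 492, 489, 481, 457, 427, 380, 324, 391, 607, 601, 588, 587, 585, 584, 582, 579, 577, 576, 571, 572, 567, 565, 563, 560, 562, 562, 550, 411, 456, 564, 564, 559, 561, 562, 560, 560, 562]
230 [618, 622, 615, 565, 540, 345, 399, 409, 406, 398, 405, 399, 396, 407, 394, 356, 414, 471, 500, 496, 507, 530, 552, 555, 553, 538, 501, 493, 496, 476, 447, 403, 334, 378, 630, 620, 611, 612, 611, 614, 613, 614, 614, 617, 614, 615, 614, 616, 615, 615, 616, 619, 625, 609, 438, 572, 624, 621, 621, 620, 622, 623, 621, 625, 621]
245 [652, 639, 565, 432, 395, 427, 522, 579, 542, 535, 416, 402, 283, 306, 397, 446, 470, 487, 522, 538, 549, 548, 554, 551, 514, 491, 486, 478, 451, 421, 369, 294, 368, 605, 602, 593, 592, 595, 594, 592, 593, 593, 592, 591, 591, 594, 590, 594, 593, 594, 591, 597, 580, 399, 592, 601, 592, 585, 545, 539, 532, 531, 535, 534, 535]
```

View pics/crop.png

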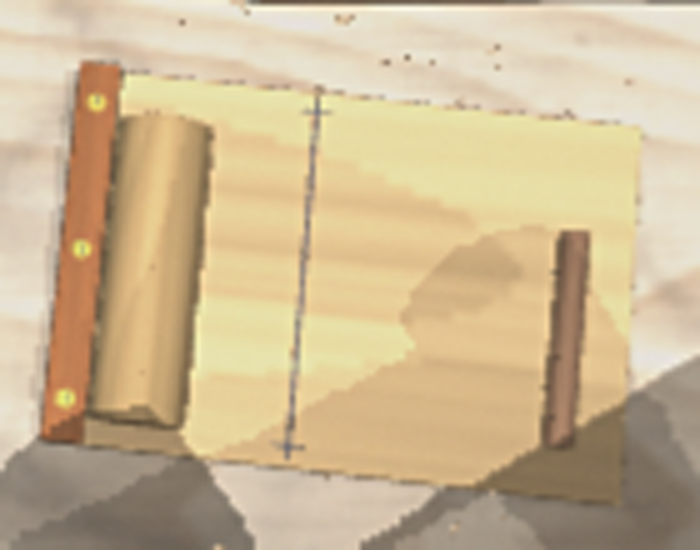

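The crop shows:
- **Line:** from crop (318,93) to (287,458).
- **Blank:** sides from (120,117)/(212,125) to (90,412)/(183,425).
- **Dowel:** at (567,340), well beyond the line.

Run:
```python
from h import *
p=arm.camera_params("top")
f=lambda x,y:(330+x/5-.4,165+y/5-.4)
L=cast(p,[f(318,93),f(287,458)],18)
B=cast(p,[((352.3+370.3)/2,200),((349.9+369)/2,215),((347+366)/2,245)],40)
E=cast(p,[f(166,117),f(137,415)],48)
F=cast(p,[f(121,67),f(82,440)],18) # fence inner-top-ish
print(L,B,E,sep="\n")
m=L.mean(0);u=L[0]-L[1];u/=np.linalg.norm(u); n=np.array([-u[1],u[0],0])
print("len",np.linalg.norm(L[0]-L[1]),"ang",np.arctan2(u[1],u[0]),"mid",m,"u",u,"n",n)
print("blank across",(B-m)@n,"Bang",np.arctan2(*(B[0]-B[2])[1::-1]),"along",(E-m)@u, "Emid",E.mean(0))
print(cast(p,[f(567,340)],30))
s=arm.read_state();print(R.from_quat(s['ee_rot']).as_matrix().round(3))
```

```text
[[ 516.09580715 -326.24942643   18.        ]
 [ 342.96578379 -304.50102081   18.        ]]
[[ 472.58420471 -246.9670703    40.        ]
 [ 437.48023981 -241.68835139   40.        ]
 [ 368.59985732 -233.01983432   40.        ]]
[[ 499.31196686 -250.57733615   48.        ]
 [ 362.2956904  -233.45383826   48.        ]]
len 174.4906820950255 ang -0.1249643408591353 mid [ 429.53079547 -315.37522362   18.        ] u [ 0.99220211 -0.12463935  0.        ] n [0.12463935 0.99220211 0.        ]
blank across [73.24086328 74.10308388 74.11879856] Bang -0.13333245819871914 along [ 61.16065892 -76.92144169] Emid [ 430.80382863 -242.01558721   48.        ]
[[ 394.93493935 -433.507441     30.        ]]
[[-0.955 -0.296 -0.001]
 [-0.296  0.955  0.002]
 [ 0.     0.002 -1.   ]]
```

The blank's axis is about 74 mm from the line and roughly parallel to it. I'll turn the open gripper so its closing line runs along the blank, giving two contacts. Then I'll roll it in several short strokes, because the pads are only 22 mm across.

```bash
r='x'; python3 -m handwheel '[{"x":0.077,"y":0.1135,"az":0.0456},{"x":0.077,"y":0.1135,"az":0.0456},{"x":0.077,"y":0.1135,"az":0.0456},{"x":0.077,"y":0.1135,"az":0.0456},{"x":0.077,"y":0.1135,"az":0.0456},{"x":0.077,"y":0.1135,"az":0.0456},{"x":0.077,"y":0.1135,"az":0.0456},{"x":0.077,"y":0.1135,"az":0.0456}]' 1
python3 -m handwheel '[{"x":0.077,"y":0.1135,"az":0.0456},{"x":0.077,"y":0.1135,"az":0.0456},{"x":0.077,"y":0.1135,"az":0.0456},{"x":0.077,"y":0.1135,"az":0.0456},{"x":0.077,"y":0.1135,"az":0.0456},{"x":0.077,"y":0.1135,"az":0.0456},{"x":0.077,"y":0.1135,"az":0.0456},{"x":0.077,"y":0.1135,"az":0.0456}]'
python3 -m handwheel '[{"z":-0.1},{"z":-0.1},{"z":-0.1},{"z":-0.1},{"z":-0.1},{"z":-0.05},{},{}]'
python3 - <<'E'
from h import *
s=arm.read_state();print(s['position'],R.from_quat(s['ee_rot']).as_matrix().round(3),s['contact_force'],s['joints'].round(2))
p=arm.camera_params("wrist");cv2.imwrite("pics/w1.png",arm.get_image("wrist")[:,:,::-1]);np.save("w1.npy",p,allow_pickle=True);print(p)
E
```

```text
[ 185.014237   -596.37790966  199.11419464] [[-0.955 -0.296 -0.001]
 [-0.296  0.955  0.002]
 [ 0.     0.002 -1.   ]] [ 0.10342973 -0.12094309  0.31030768] [-1.01  0.39  0.01 -0.   -1.19 -0.26]
{'K': array([[288.63129332,   0.        , 318.46170188],
       [  0.        , 288.63129332, 196.29080085],
       [  0.        ,   0.        ,   1.        ]]), 'k1': -0.049685193459164986, 'position': array([ 119.71845717, -616.71945811,  374.01479878]), 'orientation': array([0.58786959, 0.79722244, 0.11137323, 0.08026046])}invalid input at $[0]: expected keys x, y, z, ax, ay, az
invalid input at $[0]: expected keys x, y, z, ax, ay, az
invalid input at $[0]: expected keys x, y, z, ax, ay, az
```

View pics/w1.png

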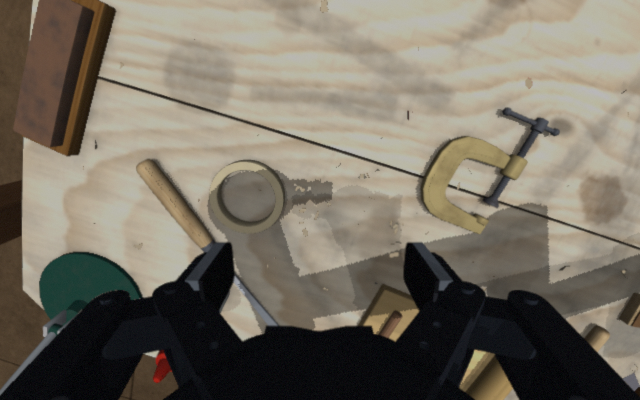

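The arm hasn't moved: the rows were refused because all six keys are required. The wrist picture shows the finger pads at about (215,265) and (425,265) above the bench, with the board partly at the bottom. I'll retype the rows in full.

```bash
python3 -m handwheel '[{"x":0.077,"y":0.1135,"z":0,"ax":0,"ay":0,"az":0.0456},{"x":0.077,"y":0.1135,"z":0,"ax":0,"ay":0,"az":0.0456},{"x":0.077,"y":0.1135,"z":0,"ax":0,"ay":0,"az":0.0456},{"x":0.077,"y":0.1135,"z":0,"ax":0,"ay":0,"az":0.0456},{"x":0.077,"y":0.1135,"z":0,"ax":0,"ay":0,"az":0.0456},{"x":0.077,"y":0.1135,"z":0,"ax":0,"ay":0,"az":0.0456},{"x":0.077,"y":0.1135,"z":0,"ax":0,"ay":0,"az":0.0456},{"x":0.077,"y":0.1135,"z":0,"ax":0,"ay":0,"az":0.0456}]' 1
python3 -m handwheel '[{"x":0.077,"y":0.1135,"z":0,"ax":0,"ay":0,"az":0.0456},{"x":0.077,"y":0.1135,"z":0,"ax":0,"ay":0,"az":0.0456},{"x":0.077,"y":0.1135,"z":0,"ax":0,"ay":0,"az":0.0456},{"x":0.077,"y":0.1135,"z":0,"ax":0,"ay":0,"az":0.0456},{"x":0.077,"y":0.1135,"z":0,"ax":0,"ay":0,"az":0.0456},{"x":0.077,"y":0.1135,"z":0,"ax":0,"ay":0,"az":0.0456},{"x":0.077,"y":0.1135,"z":0,"ax":0,"ay":0,"az":0.0456},{"x":0.077,"y":0.1135,"z":0,"ax":0,"ay":0,"az":0.0456}]'
python3 -m handwheel '[{"x":0,"y":0,"z":-0.1,"ax":0,"ay":0,"az":0},{"x":0,"y":0,"z":-0.1,"ax":0,"ay":0,"az":0},{"x":0,"y":0,"z":-0.1,"ax":0,"ay":0,"az":0},{"x":0,"y":0,"z":-0.1,"ax":0,"ay":0,"az":0},{"x":0,"y":0,"z":-0.1,"ax":0,"ay":0,"az":0},{"x":0,"y":0,"z":0,"ax":0,"ay":0,"az":0},{"x":0,"y":0,"z":0,"ax":0,"ay":0,"az":0},{"x":0,"y":0,"z":0,"ax":0,"ay":0,"az":0}]'
python3 - <<'E'
from h import *
s=arm.read_state();print(s['position'],R.from_quat(s['ee_rot']).as_matrix().round(3),s['contact_force'],s['joints'].round(2))
p=arm.camera_params("wrist");cv2.imwrite("pics/w2.png",arm.get_image("wrist")[:,:,::-1]);np.save("w2.npy",p,allow_pickle=True);print(p)
E
```

```text
clock: 0.95
position: [308.7, -414.2, 199.9]
ee_rot: [-0.424, 0.905, 0.0, -0.0]
contact_force: [0.8, -0.1, 0.1]
gripper_width: 85.3
grasp_force: 0.0
clock: 1.75
position: [431.9, -232.6, 199.9]
ee_rot: [-0.663, 0.749, 0.0, -0.0]
contact_force: [-0.6, -0.5, 0.4]
gripper_width: 85.7
grasp_force: 0.0
clock: 2.55
position: [432.5, -234.0, 101.2]
ee_rot: [-0.662, 0.749, -0.001, 0.001]
contact_force: [0.4, -0.5, -0.1]
gripper_width: 85.4
grasp_force: 0.0
[ 432.45092764 -233.97329482  101.21857523] [[-0.123 -0.992  0.002]
 [-0.992  0.123 -0.001]
 [ 0.    -0.002 -1.   ]] [ 0.36351762 -0.51767433 -0.07848757] [-0.16  0.26 -0.45  0.   -0.85  0.04]
{'K': array([[288.63129332,   0.        , 318.46170188],
       [  0.        , 288.63129332, 196.29080085],
       [  0.        ,   0.        ,   1.        ]]), 'k1': -0.049685193459164986, 'position': array([ 424.11270744, -301.93762811,  276.13736602]), 'orientation': array([0.06121084, 0.98858716, 0.13734388, 0.00923643])}
```

View pics/w2.png

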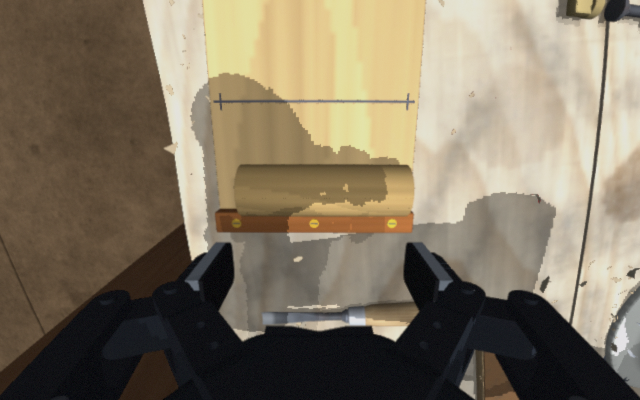

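The wrist view shows the line from (213,101) to (413,101), the blank spanning columns 234–412 and rows 164–215, and the fence at row 222. All three are parallel. I'll do a quick second measurement from this view.

```bash
cat > w.py <<'E'
from h import *
def meas(lineL,lineR,top,bot,ends,p):
    # top/bot: silhouette px of blank at two columns; axis = bisector of tangent rays at z=40
    L=cast(p,[lineL,lineR],18);m=L.mean(0);u=L[1]-L[0];u/=np.linalg.norm(u);n=np.array([u[1],-u[0],0])
    if n[1]<0:n=-n
    c=p['position']; A=[]
    for t,b in zip(top,bot):
        r=cast(p,[t,b],18)-c; r/=np.linalg.norm(r,axis=1)[:,None]; d=r.sum(0); A.append(c+d*((40-c[2])/d[2]))
    A=np.array(A); E=cast(p,ends,40)
    print("line mid",m.round(1),"len",np.linalg.norm(L[1]-L[0]).round(1),"ang",np.degrees(np.arctan2(u[1],u[0])).round(2))
    print("across",((A-m)@n).round(1),"along",((E-m)@u).round(1),"axis",A.round(1))
if __name__=="__main__":
    im=cv2.imread("pics/w2.png").astype(int)
    for c in (260,380): print(c,im[155:235,c].sum(1).tolist())
    p=np.load("w2.npy",allow_pickle=True).item()
    meas((213,101),(413,101),[(260,164),(390,164)],[(260,211),(390,214)],[(234,185),(413,185)],p)
E
python3 w.py
```

```text
260 [382, 383, 382, 378, 383, 381, 381, 381, 362, 278, 198, 208, 231, 246, 252, 260, 262, 276, 282, 291, 296, 296, 301, 300, 305, 305, 306, 310, 317, 320, 316, 322, 316, 319, 325, 332, 341, 342, 344, 347, 350, 350, 352, 352, 346, 349, 339, 334, 328, 315, 315, 299, 295, 286, 283, 285, 289, 272, 259, 239, 201, 187, 186, 192, 192, 192, 191, 185, 180, 184, 180, 180, 175, 179, 177, 173, 176, 229, 302, 310]
380 [576, 558, 403, 383, 382, 380, 378, 380, 367, 310, 210, 213, 225, 239, 244, 258, 263, 269, 278, 288, 292, 294, 299, 304, 312, 315, 325, 328, 331, 338, 340, 338, 329, 323, 319, 313, 316, 320, 328, 334, 337, 344, 342, 338, 337, 354, 397, 443, 518, 517, 497, 493, 487, 476, 469, 456, 436, 428, 433, 414, 362, 320, 315, 318, 320, 325, 324, 319, 322, 322, 325, 323, 323, 327, 320, 322, 315, 330, 373, 399]
line mid [ 427.8 -314.4   18. ] len 171.9 ang 172.86
across [71.2 72.4] along [-66.5  84.8] axis [[ 480.8 -249.3   40. ]
 [ 371.8 -234.4   40. ]]
```

```bash
python3 -m handwheel '[{"x":0,"y":0,"z":-0.08,"ax":0,"ay":0,"az":0},{"x":0,"y":0,"z":-0.06,"ax":0,"ay":0,"az":0},{"x":0,"y":0,"z":-0.04,"ax":0,"ay":0,"az":0},{"x":0,"y":0,"z":-0.02,"ax":0,"ay":0,"az":0},{"x":0,"y":0,"z":-0.02,"ax":0,"ay":0,"az":0},{"x":0,"y":0,"z":0,"ax":0,"ay":0,"az":0},{"x":0,"y":0,"z":0,"ax":0,"ay":0,"az":0},{"x":0,"y":0,"z":0,"ax":0,"ay":0,"az":0}]'
```

```text
clock: 3.4
position: [431.9, -233.8, 56.5]
ee_rot: [-0.662, 0.75, -0.0, 0.0]
contact_force: [-0.2, -0.4, -0.2]
gripper_width: 85.6
grasp_force: 0.0
```

```bash
python3 -m handwheel '[{"x":0,"y":0,"z":-0.01,"ax":0,"ay":0,"az":0},{"x":0,"y":0,"z":-0.01,"ax":0,"ay":0,"az":0},{"x":0,"y":0,"z":-0.01,"ax":0,"ay":0,"az":0},{"x":0,"y":0,"z":-0.005,"ax":0,"ay":0,"az":0},{"x":0,"y":0,"z":-0.005,"ax":0,"ay":0,"az":0},{"x":0,"y":0,"z":0,"ax":0,"ay":0,"az":0},{"x":0,"y":0,"z":0,"ax":0,"ay":0,"az":0},{"x":0,"y":0,"z":0,"ax":0,"ay":0,"az":0}]'
```

```text
clock: 4.2
position: [431.7, -233.7, 48.2]
ee_rot: [-0.662, 0.75, -0.0, 0.0]
contact_force: [-0.3, -0.2, -0.4]
gripper_width: 85.3
grasp_force: 0.0
```

```bash
python3 -m handwheel '[{"x":0,"y":0,"z":-0.005,"ax":0,"ay":0,"az":0},{"x":0,"y":0,"z":0,"ax":0,"ay":0,"az":0},{"x":0,"y":0,"z":0,"ax":0,"ay":0,"az":0},{"x":0,"y":0,"z":0,"ax":0,"ay":0,"az":0},{"x":0,"y":0,"z":0,"ax":0,"ay":0,"az":0},{"x":0,"y":0,"z":0,"ax":0,"ay":0,"az":0},{"x":0,"y":0,"z":0,"ax":0,"ay":0,"az":0},{"x":0,"y":0,"z":0,"ax":0,"ay":0,"az":0}]'
```

```text
clock: 5.0
position: [431.6, -233.7, 47.1]
ee_rot: [-0.662, 0.75, 0.0, 0.0]
contact_force: [-0.3, 0.5, 0.4]
gripper_width: 85.2
grasp_force: 0.0
```

```bash
python3 -m handwheel '[{"x":0,"y":0,"z":-0.005,"ax":0,"ay":0,"az":0},{"x":0,"y":0,"z":0,"ax":0,"ay":0,"az":0},{"x":0,"y":0,"z":0,"ax":0,"ay":0,"az":0},{"x":0,"y":0,"z":0,"ax":0,"ay":0,"az":0},{"x":0,"y":0,"z":0,"ax":0,"ay":0,"az":0},{"x":0,"y":0,"z":0,"ax":0,"ay":0,"az":0},{"x":0,"y":0,"z":0,"ax":0,"ay":0,"az":0},{"x":0,"y":0,"z":0,"ax":0,"ay":0,"az":0}]'
```

```text
clock: 5.8
position: [431.6, -233.7, 46.1]
ee_rot: [-0.662, 0.75, 0.0, 0.0]
contact_force: [0.0, -0.5, 0.0]
gripper_width: 85.4
grasp_force: 0.0
```

```bash
python3 -m handwheel '[{"x":0,"y":0,"z":0.02,"ax":0,"ay":0,"az":0},{"x":-0.004,"y":-0.03,"z":0,"ax":0,"ay":0,"az":0},{"x":0,"y":0,"z":-0.01,"ax":0,"ay":0,"az":0},{"x":0,"y":0,"z":-0.005,"ax":0,"ay":0,"az":0},{"x":0,"y":0,"z":-0.005,"ax":0,"ay":0,"az":0},{"x":0,"y":0,"z":0,"ax":0,"ay":0,"az":0},{"x":0,"y":0,"z":0,"ax":0,"ay":0,"az":0},{"x":0,"y":0,"z":0,"ax":0,"ay":0,"az":0}]'
python3 - <<'E'
from h import *
p=arm.camera_params("wrist");cv2.imwrite("pics/w3.png",arm.get_image("wrist")[:,:,::-1])
E
```

```text
clock: 6.6
position: [430.8, -239.7, 46.1]
ee_rot: [-0.662, 0.749, -0.0, -0.0]
contact_force: [-0.5, -1.0, 0.3]
gripper_width: 84.9
grasp_force: 0.0
```

View pics/w3.png

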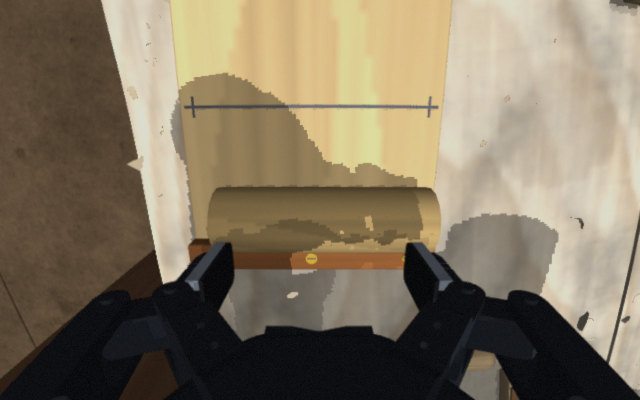

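The pads, at columns 232 and 405, sit over the blank, which spans columns 209–440 and rows 186–245. The blank hasn't moved and there is no contact force yet, so I'll keep lowering.

```bash
python3 -m handwheel '[{"x":0,"y":0,"z":-0.005,"ax":0,"ay":0,"az":0},{"x":0,"y":0,"z":0,"ax":0,"ay":0,"az":0},{"x":0,"y":0,"z":0,"ax":0,"ay":0,"az":0},{"x":0,"y":0,"z":0,"ax":0,"ay":0,"az":0},{"x":0,"y":0,"z":0,"ax":0,"ay":0,"az":0},{"x":0,"y":0,"z":0,"ax":0,"ay":0,"az":0},{"x":0,"y":0,"z":0,"ax":0,"ay":0,"az":0},{"x":0,"y":0,"z":0,"ax":0,"ay":0,"az":0}]'
```

```text
clock: 7.45
position: [430.8, -239.7, 45.1]
ee_rot: [-0.662, 0.75, -0.0, 0.0]
contact_force: [-0.5, 0.4, -0.8]
gripper_width: 85.6
grasp_force: 0.0
```

```bash
python3 -m handwheel '[{"x":0,"y":0,"z":-0.005,"ax":0,"ay":0,"az":0},{"x":0,"y":0,"z":0,"ax":0,"ay":0,"az":0},{"x":0,"y":0,"z":0,"ax":0,"ay":0,"az":0},{"x":0,"y":0,"z":0,"ax":0,"ay":0,"az":0},{"x":0,"y":0,"z":0,"ax":0,"ay":0,"az":0},{"x":0,"y":0,"z":0,"ax":0,"ay":0,"az":0},{"x":0,"y":0,"z":0,"ax":0,"ay":0,"az":0},{"x":0,"y":0,"z":0,"ax":0,"ay":0,"az":0}]'
```

```text
clock: 8.25
position: [430.8, -239.7, 44.1]
ee_rot: [-0.662, 0.75, -0.0, -0.0]
contact_force: [0.4, 1.0, 0.8]
gripper_width: 85.3
grasp_force: 0.0
```

```bash
cat >> h.py <<'E'
def proj(p,X):
    v=R.from_quat(p['orientation']).inv().apply(np.atleast_2d(X)-p['position']); a=v[:,:2]/v[:,2:]
    a*=1+p['k1']*(a**2).sum(1,keepdims=True); return (a*p['K'][0,0]+p['K'][:2,2]).round(1)
E
python3 - <<'E'
from h import *
s=arm.read_state(); p=arm.camera_params("wrist"); T=s['position']; M=R.from_quat(s['ee_rot']).as_matrix()
for zt in(0,-13,-19):
  print(zt,proj(p,[T+M@np.array([dx,dy,zt]) for dx in(-11,11) for dy in(-42.5,42.5)]).tolist())
cv2.imwrite("pics/w4.png",cv2.resize(arm.get_image("wrist")[150:310,160:480,::-1],None,fx=2.5,fy=2.5))
E
```

```text
0 [[254.7, 239.8], [383.3, 239.8], [252.5, 208.2], [385.5, 208.1]]
-13 [[250.2, 248.6], [387.9, 248.5], [247.7, 215.0], [390.4, 214.9]]
-19 [[248.0, 253.1], [390.2, 253.0], [245.3, 218.5], [392.9, 218.4]]
```

View pics/w4.png

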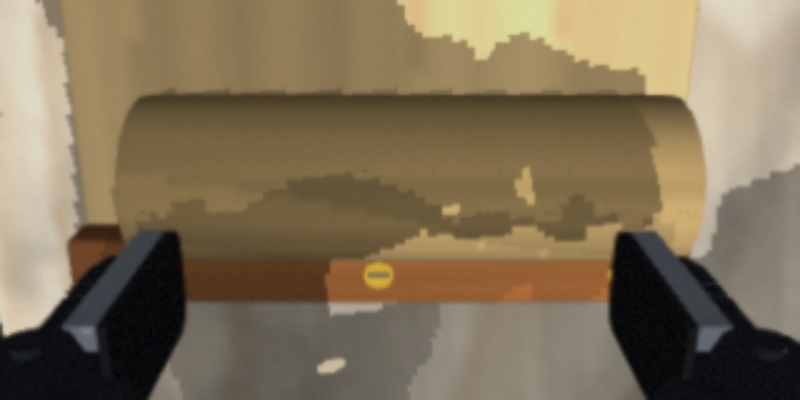

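The pad tips appear at full-image (233,244) and (406,244), 172 px apart. That puts the open tips about 45 mm behind the TCP, so still roughly 25–30 mm above the blank, which agrees with the zero force. I'll keep lowering in checked steps.

```bash
python3 -m handwheel '[{"x":0,"y":0,"z":-0.01,"ax":0,"ay":0,"az":0},{"x":0,"y":0,"z":-0.01,"ax":0,"ay":0,"az":0},{"x":0,"y":0,"z":-0.01,"ax":0,"ay":0,"az":0},{"x":0,"y":0,"z":-0.005,"ax":0,"ay":0,"az":0},{"x":0,"y":0,"z":0,"ax":0,"ay":0,"az":0},{"x":0,"y":0,"z":0,"ax":0,"ay":0,"az":0},{"x":0,"y":0,"z":0,"ax":0,"ay":0,"az":0},{"x":0,"y":0,"z":0,"ax":0,"ay":0,"az":0}]'
python3 - <<'E'
from h import *
s=arm.read_state(); p=arm.camera_params("wrist"); T=s['position']
im=arm.get_image("wrist")
cv2.imwrite("pics/w5.png",cv2.resize(im[150:310,160:480,::-1],None,fx=2.5,fy=2.5))
print(T,s['contact_force'], 'blank axis proj',proj(p,[[431,-242,62],[431,-242,40],[431+69.5,-242-8.7,40],[431-69.5,-242+8.7,40]]).tolist())
E
```

```text
clock: 9.1
position: [430.9, -239.7, 37.2]
ee_rot: [-0.662, 0.75, -0.0, 0.0]
contact_force: [-0.7, 0.2, 0.2]
gripper_width: 85.3
grasp_force: 0.0
[ 430.8703517  -239.73012482   37.18334705] [-0.65476645  0.18597684  0.21868822] blank axis proj [[318.4, 236.8], [318.4, 222.7], [209.1, 222.5], [427.6, 222.5]]
```

View pics/w5.png

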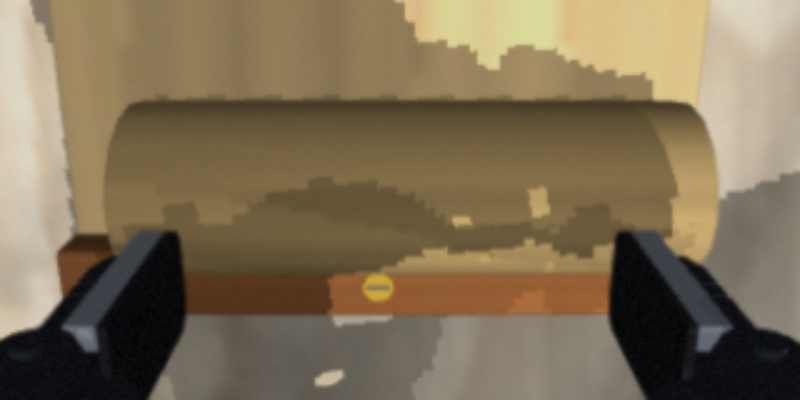

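There is still a gap: the blank now spans crop rows 100–270, the pad tips are at crop row 235, and there is no force. I'll go lower.

```bash
python3 -m handwheel '[{"x":0,"y":0,"z":-0.01,"ax":0,"ay":0,"az":0},{"x":0,"y":0,"z":-0.01,"ax":0,"ay":0,"az":0},{"x":0,"y":0,"z":-0.01,"ax":0,"ay":0,"az":0},{"x":0,"y":0,"z":0,"ax":0,"ay":0,"az":0},{"x":0,"y":0,"z":0,"ax":0,"ay":0,"az":0},{"x":0,"y":0,"z":0,"ax":0,"ay":0,"az":0},{"x":0,"y":0,"z":0,"ax":0,"ay":0,"az":0},{"x":0,"y":0,"z":0,"ax":0,"ay":0,"az":0}]'
```

```text
clock: 9.95
position: [430.8, -239.7, 31.2]
ee_rot: [-0.662, 0.75, -0.0, 0.0]
contact_force: [-0.0, 0.2, 0.0]
gripper_width: 85.4
grasp_force: 0.0
```

```bash
python3 -m handwheel '[{"x":0,"y":0,"z":-0.01,"ax":0,"ay":0,"az":0},{"x":0,"y":0,"z":-0.01,"ax":0,"ay":0,"az":0},{"x":0,"y":0,"z":0,"ax":0,"ay":0,"az":0},{"x":0,"y":0,"z":0,"ax":0,"ay":0,"az":0},{"x":0,"y":0,"z":0,"ax":0,"ay":0,"az":0},{"x":0,"y":0,"z":0,"ax":0,"ay":0,"az":0},{"x":0,"y":0,"z":0,"ax":0,"ay":0,"az":0},{"x":0,"y":0,"z":0,"ax":0,"ay":0,"az":0}]'
```

```text
clock: 10.75
position: [430.8, -239.7, 27.2]
ee_rot: [-0.662, 0.75, -0.0, 0.0]
contact_force: [0.5, 0.5, -0.3]
gripper_width: 85.3
grasp_force: 0.0
```

```bash
python3 -m handwheel '[{"x":0,"y":0,"z":-0.01,"ax":0,"ay":0,"az":0},{"x":0,"y":0,"z":-0.01,"ax":0,"ay":0,"az":0},{"x":0,"y":0,"z":0,"ax":0,"ay":0,"az":0},{"x":0,"y":0,"z":0,"ax":0,"ay":0,"az":0},{"x":0,"y":0,"z":0,"ax":0,"ay":0,"az":0},{"x":0,"y":0,"z":0,"ax":0,"ay":0,"az":0},{"x":0,"y":0,"z":0,"ax":0,"ay":0,"az":0},{"x":0,"y":0,"z":0,"ax":0,"ay":0,"az":0}]'
python3 - <<'E'
from h import *
im=arm.get_image("wrist"); im2=arm.get_image("scene")
a=cv2.resize(im[150:310,160:480,::-1],None,fx=1.5,fy=1.5); b=cv2.resize(im2[140:300,200:520,::-1],None,fx=1.5,fy=1.5)
cv2.imwrite("pics/w6.png",np.vstack([a,b]))
E
```

```text
clock: 11.55
position: [430.8, -239.7, 23.2]
ee_rot: [-0.662, 0.75, -0.0, 0.0]
contact_force: [-1.0, 0.9, 0.3]
gripper_width: 85.2
grasp_force: 0.0
```

View pics/w6.png

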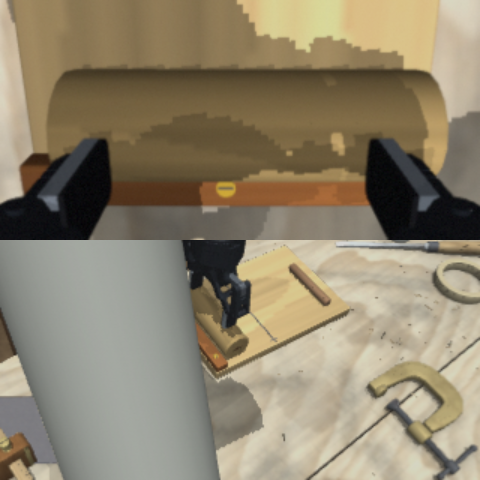

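The scene crop shows the finger tip, at crop (233,325), just above the blank's near end. Only the last small gap remains, so I'll use fine steps.

```bash
python3 -m handwheel '[{"x":0,"y":0,"z":-0.01,"ax":0,"ay":0,"az":0},{"x":0,"y":0,"z":-0.01,"ax":0,"ay":0,"az":0},{"x":0,"y":0,"z":0,"ax":0,"ay":0,"az":0},{"x":0,"y":0,"z":0,"ax":0,"ay":0,"az":0},{"x":0,"y":0,"z":0,"ax":0,"ay":0,"az":0},{"x":0,"y":0,"z":0,"ax":0,"ay":0,"az":0},{"x":0,"y":0,"z":0,"ax":0,"ay":0,"az":0},{"x":0,"y":0,"z":0,"ax":0,"ay":0,"az":0}]'
```

```text
clock: 12.45
position: [430.8, -239.7, 19.2]
ee_rot: [-0.662, 0.75, -0.0, 0.0]
contact_force: [0.3, 0.6, -0.0]
gripper_width: 85.3
grasp_force: 0.0
```

```bash
python3 -m handwheel '[{"x":0,"y":0,"z":-0.005,"ax":0,"ay":0,"az":0},{"x":0,"y":0,"z":-0.005,"ax":0,"ay":0,"az":0},{"x":0,"y":0,"z":0,"ax":0,"ay":0,"az":0},{"x":0,"y":0,"z":0,"ax":0,"ay":0,"az":0},{"x":0,"y":0,"z":0,"ax":0,"ay":0,"az":0},{"x":0,"y":0,"z":0,"ax":0,"ay":0,"az":0},{"x":0,"y":0,"z":0,"ax":0,"ay":0,"az":0},{"x":0,"y":0,"z":0,"ax":0,"ay":0,"az":0}]'
```

```text
clock: 13.25
position: [430.9, -239.9, 17.6]
ee_rot: [-0.662, 0.749, -0.0, -0.0]
contact_force: [-2.4, 0.3, 6.1]
gripper_width: 85.5
grasp_force: 2.7
```

Contact at 6 N with the TCP at z = 17.6. I'll start with a short stroke of 20 mm away from the fence.

```bash
python3 -m handwheel '[{"x":-0.0016,"y":-0.0124,"z":0,"ax":0,"ay":0,"az":0},{"x":-0.0016,"y":-0.0124,"z":0,"ax":0,"ay":0,"az":0},{"x":-0.0016,"y":-0.0124,"z":0,"ax":0,"ay":0,"az":0},{"x":-0.0016,"y":-0.0124,"z":0,"ax":0,"ay":0,"az":0},{"x":-0.0016,"y":-0.0124,"z":0,"ax":0,"ay":0,"az":0},{"x":-0.0016,"y":-0.0124,"z":0,"ax":0,"ay":0,"az":0},{"x":-0.0016,"y":-0.0124,"z":0,"ax":0,"ay":0,"az":0},{"x":-0.0016,"y":-0.0124,"z":0,"ax":0,"ay":0,"az":0}]'
python3 - <<'E'
from h import *
im=arm.get_image("wrist"); cv2.imwrite("pics/w7.png",im[:,:,::-1]); np.save("w7.npy",arm.camera_params("wrist"),allow_pickle=True)
im=im.astype(int).sum(2)
for c in (260,370): print(c,im[80:260,c].tolist())
E
```

```text
clock: 14.05
position: [428.4, -259.8, 17.6]
ee_rot: [-0.662, 0.749, -0.0, 0.0]
contact_force: [-1.4, -0.0, 4.8]
gripper_width: 85.4
grasp_force: 2.4
260 [533, 533, 533, 532, 530, 530, 530, 529, 528, 532, 533, 526, 478, 361, 343, 347, 342, 345, 342, 342, 345, 343, 343, 342, 341, 341, 340, 343, 340, 341, 339, 344, 342, 346, 343, 347, 344, 346, 340, 345, 345, 347, 346, 343, 342, 347, 345, 341, 341, 344, 344, 344, 342, 347, 346, 343, 342, 341, 305, 209, 191, 209, 288, 304, 335, 344, 346, 343, 341, 339, 343, 340, 345, 341, 343, 346, 344, 348, 341, 344, 342, 346, 340, 346, 343, 345, 343, 343, 344, 346, 338, 337, 344, 344, 346, 339, 342, 342, 338, 343, 341, 343, 342, 344, 346, 339, 342, 340, 337, 344, 338, 339, 339, 335, 340, 337, 335, 339, 338, 342, 342, 342, 343, 339, 337, 340, 337, 339, 338, 340, 337, 320, 276, 275, 258, 215, 143, 149, 165, 173, 179, 193, 195, 203, 210, 215, 217, 225, 225, 223, 227, 237, 236, 241, 248, 231, 216, 212, 210, 206, 201, 204, 211, 207, 213, 220, 229, 241, 239, 246, 250, 256, 259, 260, 261, 261, 261, 267, 263, 268]
370 [550, 546, 549, 547, 550, 554, 552, 551, 
[... 159 characters left out ...]
 560, 558, 561, 561, 555, 561, 559, 562, 559, 564, 564, 561, 565, 564, 558, 560, 564, 562, 538, 346, 313, 328, 436, 515, 556, 561, 566, 569, 564, 566, 568, 565, 562, 562, 567, 566, 562, 562, 563, 566, 570, 565, 562, 569, 564, 567, 569, 566, 568, 568, 566, 564, 563, 565, 566, 565, 570, 568, 564, 562, 534, 421, 405, 403, 407, 403, 402, 398, 381, 384, 377, 382, 383, 381, 384, 384, 386, 377, 384, 381, 384, 382, 383, 385, 384, 385, 384, 384, 383, 384, 368, 321, 308, 308, 294, 236, 147, 150, 161, 162, 174, 181, 190, 203, 201, 213, 214, 222, 225, 235, 241, 240, 243, 256, 256, 253, 262, 260, 261, 253, 254, 255, 254, 256, 262, 258, 253, 225, 225, 226, 234, 236, 240, 247, 243, 243, 241, 244, 247, 249]
```

```bash
cat > m.py <<'E'
from h import *
import sys
N=np.array([0.1245,0.9922,0])
def run(im,p,cols=(250,385),line=None):
    g=im.astype(int).sum(2); c=p['position']; out=[]
    for k in cols:
        v=g[:,k]; res=[]
        # line: sharpest narrow dark dip in rows 60..215
        if line is None:
            d=np.minimum(np.roll(v,4),np.roll(v,-4))-v; r=60+int(d[60:215].argmax()); w=np.clip(d[r-2:r+3],0,None); lr=(w*np.arange(r-2,r+3)).sum()/w.sum()
        else: lr=line
        a=int(lr)+6; q=a+int(np.argmax(v[a:]<235)) ; 
        L=cast(p,[(k,lr)],18)[0]; r=cast(p,[(k,q-.5)],40)[0]; d=r-c
        dn=d@N; A=r@N+22/abs(d[2])*np.hypot(dn,d[2])
        out.append((k,round(lr,1),q,round(L@N,1),round(A,1),round(A-L@N,1)))
    return out
if __name__=="__main__":
    if len(sys.argv)>1: im=cv2.imread(f"pics/{sys.argv[1]}.png")[:,:,::-1];p=np.load(sys.argv[1]+".npy",allow_pickle=True).item();T=None
    else:
        T=arm.read_state()['position'];p=arm.camera_params("wrist");im=arm.get_image("wrist");t=f"m{arm.read_state()['clock']:.2f}".replace('.','_')
        cv2.imwrite(f"pics/{t}.png",im[:,:,::-1]);np.save(t+".npy",p,allow_pickle=True);print(t,"tool n",(T@N).round(1))
    for o in run(im,p):print(o)
E
python3 m.py w2; python3 m.py w7
```

```text
(250, np.float64(100.9), 165, np.float64(-258.5), np.float64(-184.8), np.float64(73.7))
(385, np.float64(101.1), 165, np.float64(-258.4), np.float64(-184.9), np.float64(73.5))
(250, np.float64(140.0), 215, np.float64(-258.6), np.float64(-196.0), np.float64(62.7))
(385, np.float64(140.3), 216, np.float64(-258.5), np.float64(-195.4), np.float64(63.1))
```

The blank rolled about 10.7 mm for 20 mm of tip travel, so it is rolling rather than sliding, and it stayed parallel; 63 mm remain. I'll re-position and do full strokes.

```bash
python3 -m handwheel '[{"x":0,"y":0,"z":0.02,"ax":0,"ay":0,"az":0},{"x":0.005,"y":0.0397,"z":0,"ax":0,"ay":0,"az":0},{"x":0.005,"y":0.0397,"z":0,"ax":0,"ay":0,"az":0},{"x":0,"y":0,"z":-0.01,"ax":0,"ay":0,"az":0},{"x":0,"y":0,"z":-0.01,"ax":0,"ay":0,"az":0},{"x":0,"y":0,"z":0,"ax":0,"ay":0,"az":0},{"x":0,"y":0,"z":0,"ax":0,"ay":0,"az":0},{"x":0,"y":0,"z":0,"ax":0,"ay":0,"az":0}]'; python3 m.py
```

```text
clock: 14.9
position: [430.3, -243.8, 17.5]
ee_rot: [-0.662, 0.749, -0.0, -0.0]
contact_force: [-1.3, 0.2, 4.9]
gripper_width: 85.3
grasp_force: 2.6
m14_95 tool n -188.3
(250, np.float64(111.9), 188, np.float64(-258.5), np.float64(-195.8), np.float64(62.7))
(385, np.float64(112.1), 188, np.float64(-258.5), np.float64(-195.9), np.float64(62.6))
```

```bash
python3 -m handwheel '[{"x":-0.0025,"y":-0.0198,"z":0,"ax":0,"ay":0,"az":0},{"x":-0.0025,"y":-0.0198,"z":0,"ax":0,"ay":0,"az":0},{"x":-0.0025,"y":-0.0198,"z":0,"ax":0,"ay":0,"az":0},{"x":-0.0025,"y":-0.0198,"z":0,"ax":0,"ay":0,"az":0},{"x":-0.0025,"y":-0.0198,"z":0,"ax":0,"ay":0,"az":0},{"x":-0.0025,"y":-0.0198,"z":0,"ax":0,"ay":0,"az":0},{"x":-0.0025,"y":-0.0198,"z":0,"ax":0,"ay":0,"az":0},{"x":-0.0025,"y":-0.0198,"z":0,"ax":0,"ay":0,"az":0}]'; python3 m.py
```

```text
clock: 15.75
position: [426.3, -275.7, 17.6]
ee_rot: [-0.662, 0.749, -0.0, -0.0]
contact_force: [-0.7, 0.9, 4.8]
gripper_width: 85.3
grasp_force: 2.6
m15_80 tool n -220.5
(250, np.float64(166.8), 214, np.float64(-258.2), np.float64(-212.4), np.float64(45.8))
(385, np.float64(167.1), 214, np.float64(-258.2), np.float64(-212.5), np.float64(45.7))
```

```bash
python3 -m handwheel '[{"x":0,"y":0,"z":0.02,"ax":0,"ay":0,"az":0},{"x":0.005,"y":0.0397,"z":0,"ax":0,"ay":0,"az":0},{"x":0.005,"y":0.0397,"z":0,"ax":0,"ay":0,"az":0},{"x":0,"y":0,"z":-0.01,"ax":0,"ay":0,"az":0},{"x":0,"y":0,"z":-0.01,"ax":0,"ay":0,"az":0},{"x":0,"y":0,"z":0,"ax":0,"ay":0,"az":0},{"x":0,"y":0,"z":0,"ax":0,"ay":0,"az":0},{"x":0,"y":0,"z":0,"ax":0,"ay":0,"az":0}]'; python3 m.py
```

```text
clock: 16.6
position: [428.3, -259.6, 17.4]
ee_rot: [-0.662, 0.749, -0.0, -0.0]
contact_force: [-1.0, 0.7, 4.9]
gripper_width: 85.4
grasp_force: 2.6
m16_65 tool n -204.2
(250, np.float64(139.7), 187, np.float64(-258.4), np.float64(-212.4), np.float64(46.0))
(385, np.float64(139.6), 187, np.float64(-258.5), np.float64(-212.4), np.float64(46.0))
```

Working well: 16.6 mm per stroke, with 46 mm left. Next come two more cycles.

```bash
python3 -m handwheel '[{"x":-0.0025,"y":-0.0198,"z":0,"ax":0,"ay":0,"az":0},{"x":-0.0025,"y":-0.0198,"z":0,"ax":0,"ay":0,"az":0},{"x":-0.0025,"y":-0.0198,"z":0,"ax":0,"ay":0,"az":0},{"x":-0.0025,"y":-0.0198,"z":0,"ax":0,"ay":0,"az":0},{"x":-0.0025,"y":-0.0198,"z":0,"ax":0,"ay":0,"az":0},{"x":-0.0025,"y":-0.0198,"z":0,"ax":0,"ay":0,"az":0},{"x":-0.0025,"y":-0.0198,"z":0,"ax":0,"ay":0,"az":0},{"x":-0.0025,"y":-0.0198,"z":0,"ax":0,"ay":0,"az":0}]'
python3 -m handwheel '[{"x":0,"y":0,"z":0.02,"ax":0,"ay":0,"az":0},{"x":0.005,"y":0.0397,"z":0,"ax":0,"ay":0,"az":0},{"x":0.005,"y":0.0397,"z":0,"ax":0,"ay":0,"az":0},{"x":0,"y":0,"z":-0.01,"ax":0,"ay":0,"az":0},{"x":0,"y":0,"z":-0.01,"ax":0,"ay":0,"az":0},{"x":0,"y":0,"z":0,"ax":0,"ay":0,"az":0},{"x":0,"y":0,"z":0,"ax":0,"ay":0,"az":0},{"x":0,"y":0,"z":0,"ax":0,"ay":0,"az":0}]'; python3 m.py
```

```text
clock: 17.45
position: [424.3, -291.6, 17.6]
ee_rot: [-0.662, 0.749, -0.0, -0.0]
contact_force: [-1.3, 0.8, 6.4]
gripper_width: 85.8
grasp_force: 3.0
clock: 18.25
position: [426.3, -275.3, 17.3]
ee_rot: [-0.662, 0.749, -0.0, -0.0]
contact_force: [-1.4, -0.1, 3.9]
gripper_width: 85.3
grasp_force: 2.1
m18_30 tool n -220.1
(250, np.float64(166.3), 185, np.float64(-258.3), np.float64(-229.5), np.float64(28.8))
(385, np.float64(166.3), 185, np.float64(-258.3), np.float64(-229.5), np.float64(28.8))
```

```bash
python3 -m handwheel '[{"x":-0.0025,"y":-0.0198,"z":0,"ax":0,"ay":0,"az":0},{"x":-0.0025,"y":-0.0198,"z":0,"ax":0,"ay":0,"az":0},{"x":-0.0025,"y":-0.0198,"z":0,"ax":0,"ay":0,"az":0},{"x":-0.0025,"y":-0.0198,"z":0,"ax":0,"ay":0,"az":0},{"x":-0.0025,"y":-0.0198,"z":0,"ax":0,"ay":0,"az":0},{"x":-0.0025,"y":-0.0198,"z":0,"ax":0,"ay":0,"az":0},{"x":-0.0025,"y":-0.0198,"z":0,"ax":0,"ay":0,"az":0},{"x":-0.0025,"y":-0.0198,"z":0,"ax":0,"ay":0,"az":0}]'
python3 -m handwheel '[{"x":0,"y":0,"z":0.02,"ax":0,"ay":0,"az":0},{"x":0.004,"y":0.0335,"z":0,"ax":0,"ay":0,"az":0},{"x":0.004,"y":0.0335,"z":0,"ax":0,"ay":0,"az":0},{"x":0,"y":0,"z":-0.01,"ax":0,"ay":0,"az":0},{"x":0,"y":0,"z":-0.01,"ax":0,"ay":0,"az":0},{"x":0,"y":0,"z":0,"ax":0,"ay":0,"az":0},{"x":0,"y":0,"z":0,"ax":0,"ay":0,"az":0},{"x":0,"y":0,"z":0,"ax":0,"ay":0,"az":0}]'
python3 - <<'E'
from m import *
s=arm.read_state();p=arm.camera_params("wrist");im=arm.get_image("wrist");cv2.imwrite("pics/f.png",im[:,:,::-1]);np.save("f.npy",p,allow_pickle=True)
Lm=np.array([428.6,-314.6,18.]);u=np.array([.9922,-.1245,0])
for k in (250,385):
    # nominal line n=-258.4
    rr=np.linspace(100,230,1301);P=cast(p,np.c_[np.full(1301,k),rr],18)@N;lr=rr[np.abs(P+258.4).argmin()]
    g=im[:,k].astype(int).sum(1);print(k,lr,g[140:225].tolist())
print("tool n",s['position']@N)
E
```

```text
clock: 19.1
position: [422.2, -307.5, 17.6]
ee_rot: [-0.662, 0.749, -0.0, -0.0]
contact_force: [-1.6, 0.9, 6.3]
gripper_width: 85.3
grasp_force: 3.1
clock: 19.9
position: [423.9, -293.6, 17.4]
ee_rot: [-0.662, 0.749, -0.0, -0.0]
contact_force: [-1.9, 0.4, 5.5]
gripper_width: 85.2
grasp_force: 2.7
250 195.10000000000002 [308, 302, 306, 304, 306, 305, 304, 310, 304, 310, 304, 305, 307, 305, 307, 304, 304, 306, 304, 304, 301, 302, 304, 305, 304, 305, 304, 304, 304, 304, 306, 301, 304, 306, 302, 304, 303, 299, 297, 306, 300, 303, 301, 300, 287, 262, 237, 192, 169, 177, 186, 201, 207, 217, 230, 231, 237, 240, 242, 245, 249, 256, 256, 260, 267, 271, 277, 278, 284, 280, 285, 289, 289, 292, 294, 297, 296, 303, 299, 301, 305, 310, 307, 308, 313]
385 195.2 [509, 513, 514, 510, 516, 511, 515, 512, 511, 514, 512, 511, 512, 516, 512, 514, 513, 509, 513, 508, 516, 512, 513, 513, 513, 513, 514, 516, 512, 515, 511, 513, 511, 512, 510, 510, 475, 350, 333, 331, 332, 332, 327, 332, 320, 279, 250, 185, 158, 167, 185, 211, 220, 235, 255, 266, 270, 279, 289, 294, 297, 309, 314, 327, 335, 344, 348, 353, 363, 360, 369, 373, 377, 377, 367, 330, 319, 315, 288, 291, 293, 288, 295, 296, 293]
tool n -238.5715624908763
```

```bash
cat > e.py <<'E'
from m import *
def edge(p,q,cols=(250,385)):
    for k,qq in zip(cols,q):
        r=cast(p,[(k,qq-.5)],40)[0];d=r-p['position'];A=r@N+22/abs(d[2])*np.hypot(d@N,d[2]);print(k,"axis n",A.round(1),"left",(A+258.4).round(1))
if __name__=="__main__": edge(np.load("f.npy",allow_pickle=True).item(),(187,187))
E
python3 e.py
```

```text
250 axis n -246.7 left 11.7
385 axis n -246.8 left 11.6
```

11.7 mm remain. At the observed ratio of 0.525, that takes 22.3 mm of tip travel, then a straight lift clear.

```bash
python3 -m handwheel '[{"x":-0.0017,"y":-0.0138,"z":0,"ax":0,"ay":0,"az":0},{"x":-0.0017,"y":-0.0138,"z":0,"ax":0,"ay":0,"az":0},{"x":-0.0017,"y":-0.0138,"z":0,"ax":0,"ay":0,"az":0},{"x":-0.0017,"y":-0.0138,"z":0,"ax":0,"ay":0,"az":0},{"x":-0.0017,"y":-0.0138,"z":0,"ax":0,"ay":0,"az":0},{"x":-0.0017,"y":-0.0138,"z":0,"ax":0,"ay":0,"az":0},{"x":-0.0017,"y":-0.0138,"z":0,"ax":0,"ay":0,"az":0},{"x":-0.0017,"y":-0.0138,"z":0,"ax":0,"ay":0,"az":0}]'
python3 -m handwheel '[{"x":0,"y":0,"z":0,"ax":0,"ay":0,"az":0},{"x":0,"y":0,"z":0.02,"ax":0,"ay":0,"az":0},{"x":0,"y":0,"z":0.1,"ax":0,"ay":0,"az":0},{"x":0,"y":0,"z":0.15,"ax":0,"ay":0,"az":0},{"x":0,"y":0,"z":0.15,"ax":0,"ay":0,"az":0},{"x":0,"y":0,"z":0.1,"ax":0,"ay":0,"az":0},{"x":0,"y":0,"z":0,"ax":0,"ay":0,"az":0},{"x":0,"y":0,"z":0,"ax":0,"ay":0,"az":0}]'
python3 - <<'E'
from m import *
p=arm.camera_params("wrist");im=arm.get_image("wrist");cv2.imwrite("pics/g.png",im[:,:,::-1]);np.save("g.npy",p,allow_pickle=True)
Lm=np.array([428.6,-314.6,18.]);u=np.array([.9922,-.1245,0])
print("line ends proj",proj(p,[Lm+u*86,Lm-u*86]).tolist())
c=cv2.imread("pics/g.png"); cv2.imwrite("pics/g2.png",cv2.resize(c[80:330,160:480],None,fx=2.4,fy=2.4,interpolation=cv2.INTER_CUBIC))
g=im.astype(int).sum(2)
for k in(270,370):print(k,list(enumerate(g[130:260,k].tolist(),130))[::1] if 0 else g[130:260,k].tolist())
E
```

```text
clock: 20.75
position: [421.1, -316.0, 17.6]
ee_rot: [-0.662, 0.749, -0.0, -0.0]
contact_force: [-1.2, 1.2, 6.2]
gripper_width: 85.2
grasp_force: 3.1
clock: 21.55
position: [421.0, -315.3, 120.8]
ee_rot: [-0.662, 0.75, 0.0, 0.0]
contact_force: [-0.1, 0.5, -0.3]
gripper_width: 85.3
grasp_force: 0.0
line ends proj [[225.0, 187.9], [397.6, 187.9]]
270 [328, 326, 326, 327, 325, 330, 331, 327, 327, 330, 324, 329, 327, 329, 327, 329, 329, 328, 333, 329, 330, 325, 333, 335, 327, 330, 331, 327, 334, 329, 336, 332, 332, 332, 330, 335, 331, 330, 332, 335, 305, 199, 202, 221, 233, 246, 259, 269, 283, 287, 292, 299, 299, 309, 309, 315, 320, 327, 333, 346, 348, 343, 339, 341, 340, 336, 344, 348, 347, 348, 337, 328, 325, 330, 332, 331, 326, 321, 309, 300, 291, 266, 230, 218, 211, 201, 194, 198, 233, 339, 442, 447, 417, 381, 457, 473, 469, 464, 452, 459, 478, 475, 473, 477, 473, 472, 468, 448, 448, 401, 300, 292, 310, 315, 370, 440, 451, 443, 394, 302, 281, 282, 289, 287, 288, 285, 281, 285, 288, 285]
370 [548, 542, 543, 544, 548, 544, 545, 544, 546, 541, 545, 544, 542, 545, 547, 549, 545, 544, 544, 546, 546, 550, 545, 546, 547, 543, 546, 544, 544, 547, 546, 549, 541, 488, 373, 351, 348, 353, 351, 351, 317, 189, 175, 206, 213, 225, 231, 249, 253, 260, 270, 273, 282, 289, 293, 301, 311, 324, 329, 331, 340, 373, 458, 479, 496, 511, 515, 516, 520, 518, 514, 507, 510, 515, 520, 523, 516, 509, 500, 488, 460, 436, 437, 428, 403, 374, 372, 357, 397, 471, 478, 485, 482, 482, 480, 481, 482, 485, 486, 485, 483, 484, 482, 484, 506, 538, 541, 544, 547, 546, 544, 546, 548, 546, 544, 545, 546, 544, 545, 548, 545, 547, 544, 535, 467, 370, 351, 355, 354, 353]
```

View pics/g2.png

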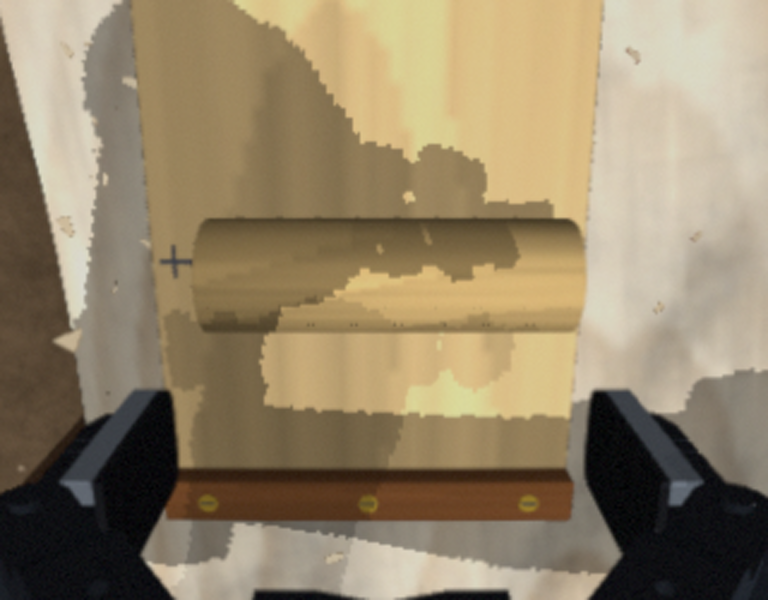

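The blank lies parallel over the line, whose left end and tick are visible at full-image (227–233,188.5). The blank spans columns 240–404 and rows 171–218.

Run:
```python
from m import *; from e import edge
p=np.load("g.npy",allow_pickle=True).item(); edge(p,(171,171),(270,370))
print("line n here",cast(p,[(229,188.6)],18)@N)
u=np.array([.9922,-.1245,0]);Lm=np.array([428.6,-314.6,18.])
for z in(40,55):
    E=cast(p,[(240.4,195),(403.7,195)],z);print(z,((E-Lm)@u).round(1))
c=p['position'];r=cast(p,[(320,170.5),(320,218.3)],18)-c;r/=np.linalg.norm(r,axis=1)[:,None];d=r.sum(0);print("bisector n",(c+d*((40-c[2])/d[2]))@N)
g=cv2.imread("pics/g.png").astype(int).sum(2);print(g[188,215:255].tolist())
```

```text
270 axis n -258.1 left 0.3
370 axis n -258.1 left 0.3
line n here [-258.03443406]
40 [ 64.9 -85.9]
55 [ 60.7 -81.3]
bisector n -258.1298898453971
[401, 404, 399, 391, 374, 354, 340, 314, 320, 365, 383, 328, 260, 257, 249, 248, 222, 202, 224, 245, 248, 249, 248, 247, 237, 294, 318, 325, 322, 330, 325, 328, 326, 326, 323, 328, 322, 328, 330, 332]
```

The blank is within about 0.5 mm of the line, parallel to it, and about 10 mm off lengthwise. It turned roughly 3.3 rad and the robot is clear, so I'm handing it in.

```bash
python3 -c "
from bench import arm
print(arm.job_done())"
```

```text
the job is handed in; nothing more can be done
None
```

I rolled the blank onto the pencil line and handed the job in at about 21.6 s; the last image puts it about 0.5 mm off the line, parallel, and roughly 10 mm off lengthwise, but the hand-in returned no verdict.

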